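# Fit the U-bolt over the table-side tube

## Robot

A 6-joint arm with a two-finger parallel gripper is mounted at the origin on the work surface. World frame = base frame: x ahead of the robot, y to its left, z up, the work surface at z = 0. Lengths are in m, angles in rad, forces in N, time in s.
With the tool pointing down it reaches from about 0.35 to 0.725 m from the base axis. Payload 4.3 kg.
Tool frame: the origin (TCP) lies at the very end of the fingers, on their centre line; the grasp point (between the pads) lies manip.tcp_to_grasp behind it (manip.tcp_to_grasp is the distance from the TCP to the grasp point, in m); z points along the fingers, y is the direction in which the jaws open and shut (so a half turn about z gives the same grasp; the last joint's range is limited). The gripper opens to 85 mm and grips with 20 to 120 N. Pads are 22 mm wide; open, the fingers measure 114 mm over their backs; the gripper's body (76 mm by 85 mm) begins 54 mm behind the grasp point. The pads swing forward as they close: fully open they stand 13 mm farther back than shut.
Start: joints at [1.018, 0.377, 0.081, 1.274, 0, 1.46], TCP at [0.246, 0.52, 0.231] pointing down, gripper open.
Joint ranges: [-2.72, 2.72], [-0.84, 1.66], [-1.02, 1.22], [-1.77, 2.12], [-1.37, 1.28], [-3.14, 3.14]. Speed limits (rad/s): [2.57, 2.57, 3.14, 3.14, 3.14, 3.14].

## Interface

Orientations are given as a unit quaternion [w, x, y, z].
In Python, from cell import manip, eyes, workorder gives the robot as it stands. The module is installed in compiled form; this text tells all that it offers.
- The arm moves only by the tool arm_command, never from a script. Its argument "steps" is a list of rows, each an object with "delta_pos": the shift along the tool's x, y, z in mm, a list of three; "turn": the turn, a rotation vector about the tool's x, y, z in units of 8 degrees (1.0 is 8 degrees), a list of three; "hand": the gripper command: -1 is shut, 1 is fully open, values between are in proportion. A call has 1 to 10 rows; each row shifts and turns the commanded pose from where the row before left it, along the tool's axes as they then stand; what a row does not reach is not made up. A row lasts 1/10 s, in which the tool goes at most 50 mm and 8.59 degrees, less where a joint would pass 70% of its speed; a pose out of reach is approached as far as the arm can. A call is refused whole if a number of a shift passes 50 or a number of a turn 1, either way. A call with a gripper value outside its range is refused whole. The fingers move at their own pace and stop on an object; "newtons" is the grip in N (left out, the last holds). Time passes only in rows, so rows that do not move let the fingers close. It gives the time, the measured TCP pose, the force and the opening at its end, in the units of the state.
- manip.observe(): the state, without advancing time (a new reading comes with each control period).
- eyes.capture(name): name is "side" or "top"; returns the picture (420x560x3 uint8, blue, green, red); there is no depth.
- eyes.camera_params(name): a dict with "fx", "fy", "cx", "cy" (pixels), "rvec" (rotation vector, rad) and "tvec" (3), from world to camera coordinates, as OpenCV has them. Camera axes: x right, y down, z forward; pixel columns grow to the right and rows downward; lengths in m; the calibration is good to about 2 mm. A picture is of the moment at which its call begins. camera_params takes no time and is no camera call.
- workorder.sign_off(): hands the job in, once; it reports no verdict.
The state is a dict: "time_s": time; "joints": joint angles; "qvel": joint speeds; "joint_efforts": joint torques, N m; "tool_pos": TCP position; "ee_rot": TCP orientation; "force": force on the tool from outside, world axes, zero at the start; "torque": the same for the moment, N m; "width": finger opening in m.
Only numpy, scipy, OpenCV 4.12 (cv2) and the standard library are available. Lean on these libraries where they do the work, as an engineer would, in place of code of your own. Each camera call takes 0.05 s, during which the arm holds its last target. There are 200 camera calls.

## Task

Take the wider of the two U-bolts out of its stand, lower it astride the steel tube on the bracket so that both legs go through the two holes of the plate below, feeling for the holes, and press it down gently until the rubber saddle is fully home on the tube; then let go. Never force it, and leave the narrower U-bolt in its stand.

Things in the scene. Friction and masses are not known exactly. Their poses are not given: they have to be found in the camera images.
- ubolt_grip (a point): centre of the grip tab of the wider U-bolt, the one to fit (0.11-0.18 kg, same after a half turn about z). Square steel U, legs down: 8 mm rod, round tips, legs 48 mm apart centre to centre (inner gap 40). On its crossbar stands the grey plastic tab, 30 (x) x 14 (y) x 40 mm tall: pinch it across y. Underside of the crossbar 26 mm below this point. x runs leg to leg, z up
- ubolt_tips (a point): point midway between the two leg tips of the wider U-bolt, 86 mm below the tab's centre; same axes
- spare_grip (a point): centre of the grip tab of the narrower U-bolt, to be left in its stand: the same but with its legs 30 mm apart, too narrow for the saddle. Which of the two stands is nearer the robot varies
- stand: blue plastic stand of the wider U-bolt, a small bridge 80 (x) x 46 (y) x 65 mm tall, fixed; origin on the table under its centre. The legs hang through two 12 mm holes in its 8 mm top and the crossbar rests on the top. The narrower U-bolt's stand is alike but 62 mm long
- bracket: fixed bracket with a 120 (x) x 250 (y) mm base; origin on the table under its centre, z up. A steel tube of 25 mm diameter lies along y, its axis 83.5 mm above the table, with a holed plate below and a rubber saddle above its middle. More than 25 N between the U-bolt and any of these is forcing it
- plate_mid (a point): middle of the plate's travel, on its top face 70 mm above the table; axes as the bracket's. Plate 104 (x) x 80 (y) x 10 mm, two countersunk 10.6 mm through holes 24 mm either side (x) of its middle. It stands anywhere within 15 mm of this point along y, new each time and not measured: find the holes by feel. Stiff: 14 N to push it along. 48 mm free below
- jaw_top (a point): middle of the top of the rubber saddle, 30 (x) x 60 (y) mm, that rides over the tube at the bracket's middle; its top is 114 mm above the table at the start, 106 mm when fully home. The legs pass either side of it and the crossbar pushes it down against about 7 N of friction to a hard stop; it stays where it is left
- jaw (a joint): how far the saddle has been pushed down, m: 0 at the start, 0.008 fully home on the tube

How it is judged:
On the way, in this order (a step that is already met when the one before it is completed fails the run):
1. the wider U-bolt is lifted out of its stand, legs clear above it (z of ubolt_grip in the frame of stand above 0.15 m), for 0.1 s.
2. astride the tube, both legs in the holes of the plate (x of ubolt_grip in the frame of bracket between -0.005 and 0.005 m and y of ubolt_grip in the frame of bracket between -0.02 and 0.02 m and angle between ubolt_grip's own z axis and vertical below 0.12 rad and angle between the x axis of ubolt_grip and the x axis of bracket, either way round below 0.15 rad and z of ubolt_grip in the frame of bracket below 0.151 m), for 0.1 s.
At the end, for the whole second after the job is handed in: The wider U-bolt sits astride the tube, both legs through the plate, upright within 7 and square within 8 degrees, within 5 mm across and 20 mm along the tube, grip centre at most 135.5 mm above the bracket's foot, saddle pushed at least 6.5 of 8 mm; released and at rest (x of ubolt_grip in the frame of bracket between -0.005 and 0.005 m and y of ubolt_grip in the frame of bracket between -0.02 and 0.02 m and angle between ubolt_grip's own z axis and vertical below 0.12 rad and angle between the x axis of ubolt_grip and the x axis of bracket, either way round below 0.15 rad and value of joint jaw above 0.0065 m and z of ubolt_grip in the frame of bracket below 0.1355 m and linear speed of ubolt below 0.02 m/s); the robot touches nothing.
It fails at once if U-bolt forced: more than 25 N between it and the bracket, plate or saddle (contact force between ubolt and bracket above 25 N).
It fails at once if the narrower U-bolt is moved more than 15 mm (distance of spare_grip from where it was at the start of the episode above 0.015 m).
It also fails if it takes over 72 s, if anything falls off the work surface, if the arm or the gripper's body presses on something with over 40 N, if the wrist force passes 120 N, or if a joint passes its speed limit or range.

## Working session

There is one attempt and no reset: what is moved stays moved. The work goes in short steps, Python scripts to look and compute and a tool call to move; the robot and the scene stay as the last step left them, time stands still between calls to the robot, and variables do not carry over. Pictures are saved under pics/ and viewed, about 8 in all and at most 12, crops included, and the job is handed in when it is done.

Besides the shell and the picture viewer there is one more tool, called after "Emit:" as name(argument=value, ...) on one line, values as JSON. arm_command: Moves the arm, as the interface text tells. Its arguments: {"type":"object","properties":{"steps":{"type":"array","items":{"type":"object","properties":{"delta_pos":{"type":"array","items":{"type":"number"}},"turn":{"type":"array","items":{"type":"number"}},"hand":{"type":"number"}}}},"newtons":{"type":"number"}},"required":["steps"]}

```bash
mkdir -p pics
cat > h.py <<'E'
import numpy as np, cv2
from cell import manip, eyes, workorder
def cam(n):
    p=eyes.camera_params(n); K=np.array([[p['fx'],0,p['cx']],[0,p['fy'],p['cy']],[0,0,1]])
    return K,np.array(p['rvec'],float).ravel(),np.array(p['tvec'],float).ravel()
def ray(n,uv):
    K,r,t=cam(n); R=cv2.Rodrigues(r)[0]
    return -R.T@t, R.T@np.linalg.solve(K,[uv[0],uv[1],1.])
def onz(n,uv,z):
    c,d=ray(n,uv); return c+d*(z-c[2])/d[2]
def proj(n,P):
    K,r,t=cam(n); return cv2.projectPoints(np.array(P,float).reshape(-1,1,3),r,t,K,None)[0].reshape(-1,2)
E
python3 - <<'E'
from h import *
for n in('top','side'):
    cv2.imwrite(f'pics/{n}0.png',eyes.capture(n)); print(n,ray(n,(280,210)),eyes.camera_params(n)['fx'])
print(manip.observe(),manip.tcp_to_grasp)
E
```

```text
top (array([3.69569216e-01, 7.42374509e-06, 1.04375073e+00]), array([ 0.19256693,  0.00806684, -0.98135344])) 498.6054094529916
side (array([0.32429587, 0.42006636, 0.55437344]), array([ 0.34240433, -0.62496151, -0.7016233 ])) 405.83326940774845
{'time_s': 0.1, 'joints': array([ 1.01771354e+00,  3.78018366e-01,  7.97607219e-02,  1.27440685e+00,
       -2.59592214e-05,  1.46049135e+00]), 'qvel': array([-0.00029032, -0.0036968 ,  0.00291365, -0.00085014, -0.00030756,
        0.00018476]), 'joint_efforts': array([ 2.61105943e-04, -4.64695644e+01,  2.70581836e+01,  1.20100589e-02,
       -1.70982476e-04, -3.16944508e-06]), 'tool_pos': array([0.24605018, 0.51903977, 0.2304386 ]), 'ee_rot': array([-2.91908305e-04,  2.19584732e-01,  9.75592985e-01, -8.87397503e-04]), 'force': array([-0.11446739,  0.34151945, -0.25382743]), 'torque': array([ 0.00985113, -0.00432693, -0.04730889]), 'width': 0.08558513209311484} 0.0187
```

View pics/top0.png

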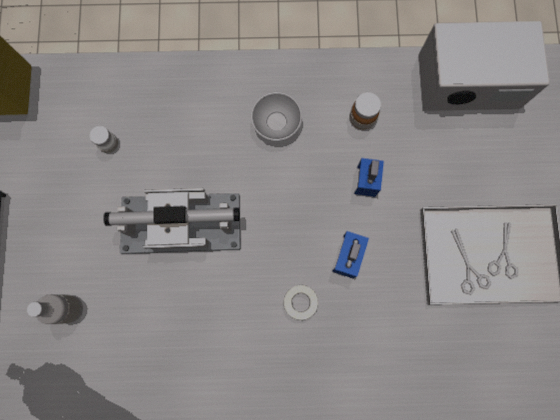

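View pics/side0.png

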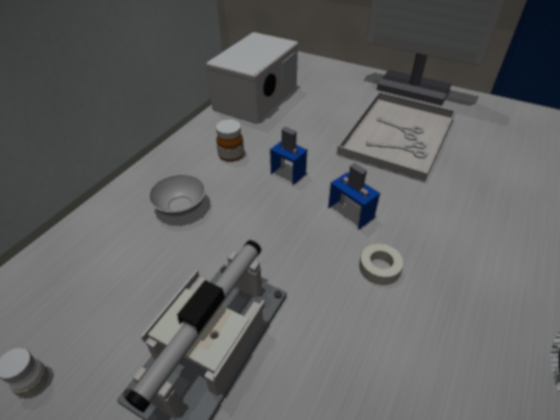

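The top view shows the bracket's tube running from (107,218) to (238,214) with the black saddle at (170,214). The longer (wider) stand is at (352,255) and the shorter one at (370,177). In the side view the wide U-bolt is at (356,180) and the saddle at (203,303). Next I'll look at enlarged crops to get corner positions.

Run:
```python
import cv2,numpy as np
t=cv2.imread('pics/top0.png');s=cv2.imread('pics/side0.png')
a=cv2.resize(t[225:285,325:385],(400,300)if 0 else (300,300),interpolation=cv2.INTER_CUBIC) #x5
b=cv2.resize(s[155:230,320:385],(260,300),interpolation=cv2.INTER_CUBIC) #x4
c=cv2.resize(t[180:260,100:250],(450,240),interpolation=cv2.INTER_CUBIC) #x3
d=cv2.resize(s[230:410,110:300],(316,300),interpolation=cv2.INTER_CUBIC)
im=np.zeros((560,780,3),np.uint8); im[:300,:300]=a; im[:300,300:560]=b; im[310:550,:450]=c; im[255+0:555,460:776]=d
im=np.clip(im*1.5,0,255).astype(np.uint8)
cv2.imwrite('pics/crop.png',im)
for n,g in(('top',t),('side',s)):
    h=cv2.cvtColor(g,cv2.COLOR_BGR2HSV); m=cv2.inRange(h,(105,120,40),(130,255,255))
    if n=='side': m[:, 480:]=0
    for k in cv2.findContours(m,0,2)[0]:
        if cv2.contourArea(k)>80: print(n,'blue',cv2.contourArea(k),cv2.minAreaRect(k))
    m=cv2.inRange(h,(0,0,0),(180,255,35))
    for k in cv2.findContours(m,0,2)[0]:
        if cv2.contourArea(k)>80: print(n,'dark',cv2.contourArea(k),cv2.minAreaRect(k))
```

```text
top blue 905.0 ((350.62567138671875, 254.70242309570312), (24.121917724609375, 42.199363708496094), 17.927919387817383)
top blue 544.0 ((369.018310546875, 177.3353729248047), (24.40536880493164, 36.2215461730957), 6.340191841125488)
top dark 373.0 ((169.25283813476562, 214.81509399414062), (15.724275588989258, 30.927303314208984), 87.51044464111328)
top dark 246.5 ((461.2499694824219, 97.24999237060547), (11.570852279663086, 27.848491668701172), 78.69007110595703)
side blue 938.0 ((353.45281982421875, 198.08489990234375), (54.01016616821289, 39.36753463745117), 37.1847038269043)
side blue 670.0 ((287.4389953613281, 162.0487823486328), (35.55895233154297, 38.43017578125), 6.340191841125488)
side dark 245.0 ((136.76922607421875, 400.84613037109375), (23.297409057617188, 12.203404426574707), 33.6900634765625)
side dark 1148.0 ((201.70001220703125, 305.9000244140625), (27.0000057220459, 50.200008392333984), 36.869895935058594)
side dark 201.5 ((269.0, 85.0), (22.0, 12.0), 90.0)
side dark 242.0 ((417.2941589355469, 69.32353210449219), (9.45888900756836, 30.074417114257812), 14.03624439239502)
side dark 2918.5 ((526.0, 46.0), (92.0, 66.0), 90.0)
```

View pics/crop.png

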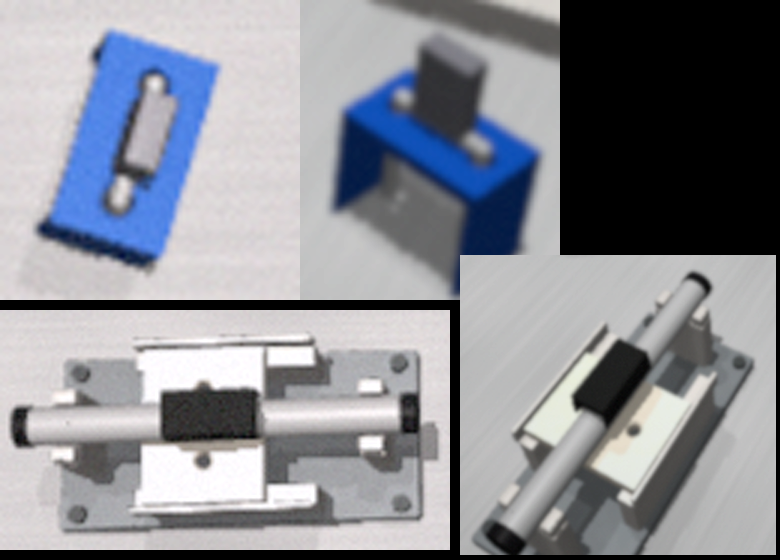

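Run:
```python
from h import *
np.set_printoptions(precision=4,suppress=True)
A=lambda x,y:(325+x/5-.4,225+y/5-.4)
C=lambda x,y:(100+x/3-.33,180+(y-310)/3-.33)
B=lambda x,y:(320+(x-300)/4-.4,155+y/4-.4)
D=lambda x,y:(110+(x-460)/1.663-.2,230+(y-255)/1.667-.2)
P=np.array([onz('top',A(*p),.065) for p in[(110,30),(218,65),(158,260),(50,222)]])
print('stand ctr',P.mean(0),'sides',np.linalg.norm(P-np.roll(P,-1,0),axis=1)); l=(P[0]+P[1]-P[2]-P[3]); print('yaw x-axis deg',np.degrees(np.arctan2(l[1],l[0])))
T=np.array([onz('top',A(*p),.111) for p in[(145,92),(177,97),(158,172),(130,165)]])
print('tab',T.mean(0),np.linalg.norm(T-np.roll(T,-1,0),axis=1)); l=(T[0]+T[1]-T[2]-T[3]); print(np.degrees(np.arctan2(l[1],l[0])))
T=np.array([onz('side',B(*p),.111) for p in[(418,45),(438,33),(487,60),(470,72)]])
print('tab side',T.mean(0),np.linalg.norm(T-np.roll(T,-1,0),axis=1)); 
H=np.array([onz('top',C(*p),.07) for p in[(204,386),(203,460)]]); print('holes',H,H.mean(0),np.linalg.norm(H[0]-H[1]))
print('hole side',onz('side',D(633,429),.07))
S=onz('top',(169.25,214.8),.114); print('saddle top',S)
Q=np.array([onz('top',C(*p),.01) for p in[(65,360),(418,350),(421,515),(62,530)]]); print('base',Q.mean(0),np.linalg.norm(Q-np.roll(Q,-1,0),axis=1)); l=Q[0]+Q[3]-Q[1]-Q[2]; print('bracket y dir deg',np.degrees(np.arctan2(l[1],l[0])))
l=onz('top',C(20,426),.0835+.0)-onz('top',C(410,412),.0835); print('tube dir',np.degrees(np.arctan2(l[1],l[0])),np.linalg.norm(l))
t=cv2.imread('pics/top0.png');s=cv2.imread('pics/side0.png')
m=cv2.inRange(cv2.cvtColor(t,6),0,55); print(cv2.minAreaRect(max([k for k in cv2.findContours(m[195:235,150:195].copy(),0,2)[0]],key=cv2.contourArea)))
```

```text
stand ctr [ 0.4718 -0.1308  0.065 ] sides [0.0447 0.0809 0.0444 0.08  ]
yaw x-axis deg -19.700316498810608
tab [ 0.4714 -0.1318  0.111 ] [0.0121 0.0293 0.0107 0.0282]
-15.535679463112633
tab side [ 0.4721 -0.1322  0.111 ] [0.013  0.0267 0.0118 0.0274]
holes [[0.5756 0.2317 0.07  ]
 [0.5258 0.2312 0.07  ]] [0.5507 0.2314 0.07  ] 0.049748709768329666
hole side [0.5258 0.2308 0.07  ]
saddle top [0.5472 0.2178 0.114 ]
base [0.5506 0.2187 0.01  ] [0.2497 0.1175 0.2486 0.1207]
bracket y dir deg 90.81296450641648
tube dir 90.87348388692249 0.2541239415120614
((20.0, 19.5), (17.0, 32.0), 90.0)
```

Emit:
arm_command(steps=[{"turn": [0, 0, -0.86], "hand": 0.2}, {"delta_pos": [-30, -39, 0], "hand": 0.2}, {"delta_pos": [-30, -39, 0], "hand": 0.2}, {"delta_pos": [-30, -39, 0], "hand": 0.2}, {"delta_pos": [-30, -39, 0], "hand": 0.2}, {"delta_pos": [-30, -39, 0], "hand": 0.2}, {"delta_pos": [-30, -39, 0], "hand": 0.2}, {"delta_pos": [-30, -39, 0], "hand": 0.2}, {"delta_pos": [-30, -39, 0], "hand": 0.2}, {"delta_pos": [-30, -39, 0], "hand": 0.2}])

```text
$.steps[0]: bad value
```

Emit:
arm_command(steps=[{"delta_pos": [-30, -39, 0], "hand": 0.2}, {"delta_pos": [-30, -39, 0], "hand": 0.2}, {"delta_pos": [-30, -39, 0], "hand": 0.2}, {"delta_pos": [-30, -39, 0], "hand": 0.2}, {"delta_pos": [-30, -39, 0], "hand": 0.2}, {"delta_pos": [0, 0, 0], "hand": 0.2}, {"delta_pos": [0, 0, 0], "hand": 0.2}])

```text
$.steps[0]: bad value
```

```bash
cat >> h.py <<'E'
from scipy.spatial.transform import Rotation as Ro
def st():
    o=manip.observe(); R=Ro.from_quat(np.roll(o['ee_rot'],-1)).as_matrix()
    print('t',round(o['time_s'],2),'pos',o['tool_pos'].round(4),'yaw',np.degrees(np.arctan2(R[1,0],R[0,0])).round(2),'zax',R[:,2].round(3),'F',o['force'].round(1),'w',round(o['width'],4)); return o,R
def to(P,yaw=None):
    o,R=st(); print('tool delta mm',(R.T@(np.array(P)-o['tool_pos'])*1000).round(1))
    if yaw is not None:
        y=np.degrees(np.arctan2(R[1,0],R[0,0])); print('turn z units',round(-((yaw-y+180)%360-180)/8,2))
E
python3 -c "
from h import *
to([.472,-.1315,.079],161.5)
cv2.imwrite('pics/s1.png',cv2.resize(np.hstack([eyes.capture('side')[60:260,230:480],eyes.capture('top')[150:350,260:460]]),None,fx=1.7,fy=1.7))"
```

```text
t 0.1 pos [0.2461 0.519  0.2304] yaw 154.63 zax [-0.001 -0.002 -1.   ] F [-0.1  0.3 -0.3] w 0.0856
tool delta mm [-482.9 -490.7  152.3]
turn z units -0.86
```

View pics/s1.png

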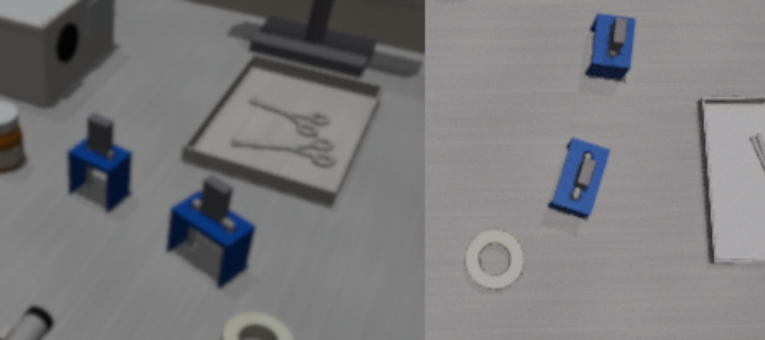

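Both move calls were refused because each row needs all its fields. The picture shows the arm hasn't moved and the stands are unchanged. I'll resend with full rows.

Emit:
arm_command(steps=[{"delta_pos": [0, 0, 0], "turn": [0, 0, -0.86], "hand": 0.2}, {"delta_pos": [-30, -39, 0], "turn": [0, 0, 0], "hand": 0.2}, {"delta_pos": [-30, -39, 0], "turn": [0, 0, 0], "hand": 0.2}, {"delta_pos": [-30, -39, 0], "turn": [0, 0, 0], "hand": 0.2}, {"delta_pos": [-30, -39, 0], "turn": [0, 0, 0], "hand": 0.2}, {"delta_pos": [-30, -39, 0], "turn": [0, 0, 0], "hand": 0.2}, {"delta_pos": [-30, -39, 0], "turn": [0, 0, 0], "hand": 0.2}, {"delta_pos": [-30, -39, 0], "turn": [0, 0, 0], "hand": 0.2}, {"delta_pos": [-30, -39, 0], "turn": [0, 0, 0], "hand": 0.2}, {"delta_pos": [0, 0, 0], "turn": [0, 0, 0], "hand": 0.2}])

```text
time_s: 1.2
tool_pos: [0.3768, 0.1426, 0.2314]
ee_rot: [0.001, 0.166, 0.986, -0.001]
force: [-0.0, 0.4, 0.4]
width: 0.0511
```

```bash
python3 -c "
from h import *
to([.472,-.1315,.23],161.5)"
```

```text
t 1.2 pos [0.3768 0.1426 0.2314] yaw 160.94 zax [ 0.001 -0.002 -1.   ] F [-0.   0.4  0.4] w 0.0511
tool delta mm [-179.5 -228.     2. ]
turn z units -0.07
```

Emit:
arm_command(steps=[{"delta_pos": [-30, -38, 0], "turn": [0, 0, -0.07], "hand": 0.2}, {"delta_pos": [-30, -38, 0], "turn": [0, 0, 0], "hand": 0.2}, {"delta_pos": [-30, -38, 0], "turn": [0, 0, 0], "hand": 0.2}, {"delta_pos": [-30, -38, 0], "turn": [0, 0, 0], "hand": 0.2}, {"delta_pos": [-30, -38, 0], "turn": [0, 0, 0], "hand": 0.2}, {"delta_pos": [-28, -38, 0], "turn": [0, 0, 0], "hand": 0.2}, {"delta_pos": [0, 0, 0], "turn": [0, 0, 0], "hand": 0.2}, {"delta_pos": [0, 0, 0], "turn": [0, 0, 0], "hand": 0.2}])

```text
time_s: 2.0
tool_pos: [0.4738, -0.1242, 0.2308]
ee_rot: [-0.001, 0.156, 0.988, 0.001]
force: [-0.1, 0.4, 0.3]
width: 0.0515
```

```bash
python3 -c "
from h import *
to([.472,-.1315,.079],161.5)
"
```

```text
t 2.0 pos [ 0.4738 -0.1242  0.2308] yaw 162.0 zax [-0.001  0.001 -1.   ] F [-0.1  0.4  0.3] w 0.0515
tool delta mm [ -0.8  -7.6 151.8]
turn z units 0.06
```

Emit:
arm_command(steps=[{"delta_pos": [-1, -7.5, 30], "turn": [0, 0, 0.06], "hand": 0.2}, {"delta_pos": [0, 0, 30], "turn": [0, 0, 0], "hand": 0.2}, {"delta_pos": [0, 0, 25], "turn": [0, 0, 0], "hand": 0.2}, {"delta_pos": [0, 0, 15], "turn": [0, 0, 0], "hand": 0.2}, {"delta_pos": [0, 0, 0], "turn": [0, 0, 0], "hand": 0.2}, {"delta_pos": [0, 0, 0], "turn": [0, 0, 0], "hand": 0.2}])

```text
time_s: 2.6
tool_pos: [0.4721, -0.1302, 0.1317]
ee_rot: [-0.0, 0.159, 0.987, 0.0]
force: [-0.1, -0.4, 0.6]
width: 0.0513
```

```bash
python3 -c "
from h import *
to([.472,-.1315,.079],161.5)
s=eyes.capture('side');t=eyes.capture('top')
cv2.imwrite('pics/s2.png',cv2.resize(np.hstack([s[100:240,290:420],t[190:330,290:420]]),None,fx=3,fy=3))"
```

```text
t 2.6 pos [ 0.4721 -0.1302  0.1317] yaw 161.71 zax [-0.     0.001 -1.   ] F [-0.1 -0.4  0.6] w 0.0513
tool delta mm [-0.4 -1.3 52.7]
turn z units 0.03
```

View pics/s2.png

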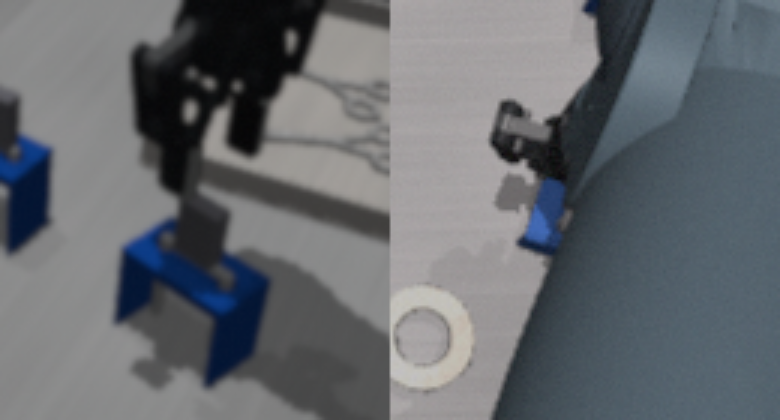

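In the side crop the finger tips are at (175,190) and (245,150), on either side of the tab top at (205,200), so the gripper is centred. I'll descend, close gently and lift.

Emit:
arm_command(steps=[{"delta_pos": [0, -1, 20], "turn": [0, 0, 0], "hand": 0.2}, {"delta_pos": [0, 0, 18], "turn": [0, 0, 0], "hand": 0.2}, {"delta_pos": [0, 0, 14], "turn": [0, 0, 0], "hand": 0.2}, {"delta_pos": [0, 0, 0], "turn": [0, 0, 0], "hand": 0.2}, {"delta_pos": [0, 0, 0], "turn": [0, 0, 0], "hand": 0.2}, {"delta_pos": [0, 0, 0], "turn": [0, 0, 0], "hand": 0.2}])

```text
time_s: 3.3
tool_pos: [0.4732, -0.1331, 0.0807]
ee_rot: [0.001, 0.16, 0.987, -0.0]
force: [-0.9, -0.3, -0.5]
width: 0.0511
```

Emit:
arm_command(newtons=50, steps=[{"delta_pos": [0, 0, 0], "turn": [0, 0, 0], "hand": -0.3}, {"delta_pos": [0, 0, 0], "turn": [0, 0, 0], "hand": -0.5}, {"delta_pos": [0, 0, 0], "turn": [0, 0, 0], "hand": -0.8}, {"delta_pos": [0, 0, 0], "turn": [0, 0, 0], "hand": -1}, {"delta_pos": [0, 0, 0], "turn": [0, 0, 0], "hand": -1}, {"delta_pos": [0, 0, 0], "turn": [0, 0, 0], "hand": -1}, {"delta_pos": [0, 0, 0], "turn": [0, 0, 0], "hand": -1}])

```text
time_s: 4.0
tool_pos: [0.4726, -0.1328, 0.0799]
ee_rot: [0.001, 0.16, 0.987, -0.0]
force: [-0.4, 0.3, 5.9]
width: 0.013
```

Emit:
arm_command(steps=[{"delta_pos": [0, 0, -5], "turn": [0, 0, 0], "hand": -1}, {"delta_pos": [0, 0, -10], "turn": [0, 0, 0], "hand": -1}, {"delta_pos": [0, 0, -20], "turn": [0, 0, 0], "hand": -1}, {"delta_pos": [0, 0, -25], "turn": [0, 0, 0], "hand": -1}, {"delta_pos": [0, 0, -25], "turn": [0, 0, 0], "hand": -1}, {"delta_pos": [0, 0, -25], "turn": [0, 0, 0], "hand": -1}, {"delta_pos": [0, 0, -25], "turn": [0, 0, 0], "hand": -1}, {"delta_pos": [0, 0, -20], "turn": [0, 0, 0], "hand": -1}, {"delta_pos": [0, 0, 0], "turn": [0, 0, 0], "hand": -1}, {"delta_pos": [0, 0, 0], "turn": [0, 0, 0], "hand": -1}])

```text
time_s: 5.0
tool_pos: [0.4721, -0.1328, 0.2342]
ee_rot: [0.0, 0.16, 0.987, -0.0]
force: [-0.3, -0.7, -1.2]
width: 0.0132
```

```bash
python3 -c "
from h import *
to([.5495,.231,.235],180.85)
"
```

```text
t 5.0 pos [ 0.4721 -0.1328  0.2342] yaw 161.59 zax [ 0. -0. -1.] F [-0.3 -0.7 -1.2] w 0.0132
tool delta mm [ 41.5 369.6  -0.8]
turn z units -2.41
```

Emit:
arm_command(steps=[{"delta_pos": [4.2, 37, 0], "turn": [0, 0, 0], "hand": -1}, {"delta_pos": [4.2, 37, 0], "turn": [0, 0, 0], "hand": -1}, {"delta_pos": [4.2, 37, 0], "turn": [0, 0, 0], "hand": -1}, {"delta_pos": [4.2, 37, 0], "turn": [0, 0, 0], "hand": -1}, {"delta_pos": [4.2, 37, 0], "turn": [0, 0, 0], "hand": -1}, {"delta_pos": [4.2, 37, 0], "turn": [0, 0, 0], "hand": -1}, {"delta_pos": [4.2, 37, 0], "turn": [0, 0, 0], "hand": -1}, {"delta_pos": [4.2, 37, 0], "turn": [0, 0, 0], "hand": -1}, {"delta_pos": [4.2, 37, 0], "turn": [0, 0, 0], "hand": -1}, {"delta_pos": [4.2, 37, 0], "turn": [0, 0, 0], "hand": -1}])

```text
time_s: 6.0
tool_pos: [0.5481, 0.2328, 0.2321]
ee_rot: [-0.002, 0.16, 0.987, -0.001]
force: [0.1, -1.0, -0.4]
width: 0.0131
```

Emit:
arm_command(steps=[{"delta_pos": [0, 0, 0], "turn": [0, 0, -0.8], "hand": -1}, {"delta_pos": [0, 0, 0], "turn": [0, 0, -0.8], "hand": -1}, {"delta_pos": [0, 0, 0], "turn": [0, 0, -0.8], "hand": -1}, {"delta_pos": [0, 0, 0], "turn": [0, 0, 0], "hand": -1}, {"delta_pos": [0, 0, 0], "turn": [0, 0, 0], "hand": -1}])

```text
time_s: 6.5
tool_pos: [0.5483, 0.2313, 0.2329]
ee_rot: [-0.001, -0.006, 1.0, -0.0]
force: [-0.1, -0.5, -2.1]
width: 0.0132
```

```bash
python3 -c "
from h import *
to([.5495,.231,.235],180.85)
s=eyes.capture('side');t=eyes.capture('top'); cv2.imwrite('pics/s3s.png',s);cv2.imwrite('pics/s3t.png',t)
cv2.imwrite('pics/s3.png',cv2.resize(np.hstack([s[180:420,80:310],t[120:360,90:280]]),None,fx=1.9,fy=1.9))"
```

```text
t 6.5 pos [0.5483 0.2313 0.2329] yaw -179.35 zax [-0.002 -0.001 -1.   ] F [-0.1 -0.5 -2.1] w 0.0132
tool delta mm [-1.2 -0.3 -2.1]
turn z units -0.02
```

View pics/s3.png

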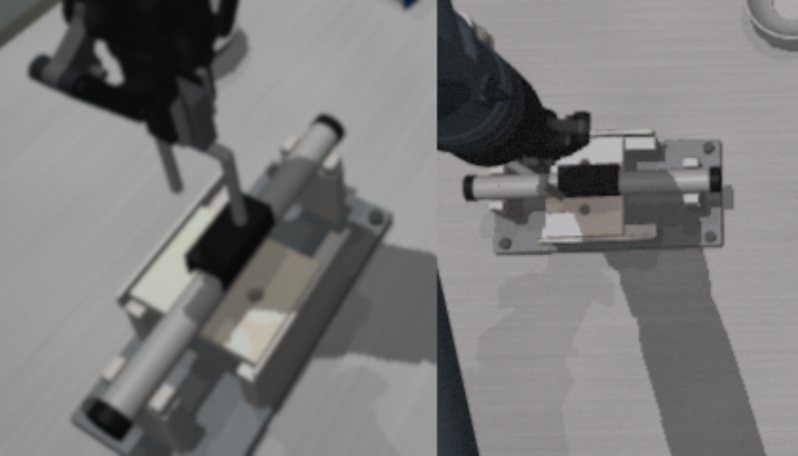

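Run:
```python
from h import *
s=cv2.imread('pics/s3s.png')
cr=cv2.resize(s[225:315,150:240],None,fx=7,fy=7,interpolation=cv2.INTER_CUBIC)[:590]
cv2.imwrite('pics/s4.png',np.clip(cr*1.4,0,255).astype(np.uint8))
for p in[(173.7,280),(206.3,295.8)]: print(onz('side',p,.160))
tcp=np.array([.5483,.2313,0])
print(proj('side',[tcp+[dx,0,.162] for dx in(-.024,.024)]), proj('side',[tcp+[dx,0,.222] for dx in(-.024,.024)]))
```

```text
[0.57016742 0.23184919 0.16      ]
[0.52353479 0.23116954 0.16      ]
[[205.45996716 294.61348742]
 [172.2654587  277.93578978]] [[198.02221247 261.6305898 ]
 [161.93629119 244.61549294]]
```

View pics/s4.png

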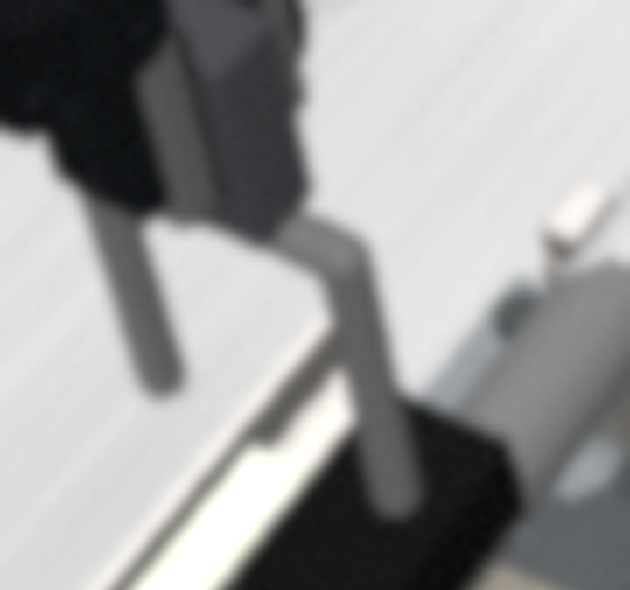

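Leg tips in the side view are at about (173,279) and (207,296). Cast to z = 0.16 they are 47 mm apart, centred on x = 0.547, y = 0.2315, so the U-bolt hangs straight. The visible near hole calls for a shift of about +2 mm in x and −0.5 mm in y. I'll apply that and go down to just above the plate.

Emit:
arm_command(steps=[{"delta_pos": [-2, -0.5, 0], "turn": [0, 0, 0], "hand": -1}, {"delta_pos": [0, 0, 12], "turn": [0, 0, 0], "hand": -1}, {"delta_pos": [0, 0, 12], "turn": [0, 0, 0], "hand": -1}, {"delta_pos": [0, 0, 12], "turn": [0, 0, 0], "hand": -1}, {"delta_pos": [0, 0, 12], "turn": [0, 0, 0], "hand": -1}, {"delta_pos": [0, 0, 12], "turn": [0, 0, 0], "hand": -1}, {"delta_pos": [0, 0, 12], "turn": [0, 0, 0], "hand": -1}, {"delta_pos": [0, 0, 6], "turn": [0, 0, 0], "hand": -1}, {"delta_pos": [0, 0, 0], "turn": [0, 0, 0], "hand": -1}, {"delta_pos": [0, 0, 0], "turn": [0, 0, 0], "hand": -1}])

```text
time_s: 7.6
tool_pos: [0.5513, 0.2312, 0.1565]
ee_rot: [0.0, -0.007, 1.0, 0.0]
force: [-0.5, 0.5, -2.0]
width: 0.0131
```

```bash
python3 -c "
from h import *
st()
s=eyes.capture('side');cv2.imwrite('pics/s5s.png',s)
cv2.imwrite('pics/s5.png',np.clip(cv2.resize(s[260:360,140:260],None,fx=6,fy=6,interpolation=2)*1.4,0,255).astype(np.uint8))"
```

```text
t 7.6 pos [0.5513 0.2312 0.1565] yaw -179.21 zax [ 0.  0. -1.] F [-0.5  0.5 -2. ] w 0.0131
```

View pics/s5.png

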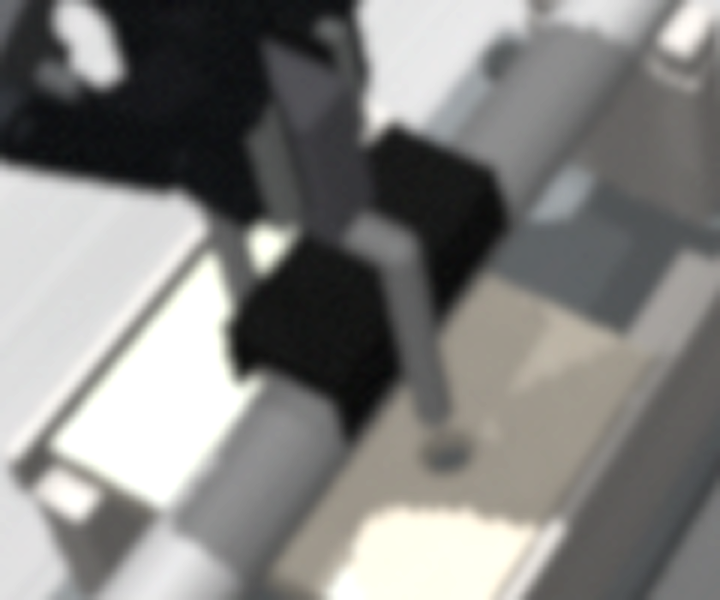

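Run:
```python
from h import *
f=lambda x,y:(140+(x+.5)/6-.5,260+(y+.5)/6-.5)
print('tip',onz('side',f(434,409),.0856),'hole',onz('side',f(447,452),.070),'pred tip if hole below',(np.array(proj('side',[onz('side',f(447,452),.070)+[0,0,.0156]])[0])-[140,260])*6)
```

```text
tip [0.52661988 0.23079682 0.0856    ] hole [0.52492819 0.23149408 0.07      ] pred tip if hole below [436.12911485 412.64004677]
```

Emit:
arm_command(steps=[{"delta_pos": [0, 0, 5], "turn": [0, 0, 0], "hand": -1}, {"delta_pos": [0, 0, 0], "turn": [0, 0, 0], "hand": -1}, {"delta_pos": [0, 0, 0], "turn": [0, 0, 0], "hand": -1}])

```text
time_s: 7.95
tool_pos: [0.5511, 0.2311, 0.1513]
ee_rot: [0.0, -0.007, 1.0, 0.0]
force: [-0.2, -0.7, -1.4]
width: 0.0132
```

Emit:
arm_command(steps=[{"delta_pos": [0.7, 0.4, 0], "turn": [0, 0, 0], "hand": -1}, {"delta_pos": [0, 0, 2], "turn": [0, 0, 0], "hand": -1}, {"delta_pos": [0, 0, 2], "turn": [0, 0, 0], "hand": -1}, {"delta_pos": [0, 0, 0], "turn": [0, 0, 0], "hand": -1}, {"delta_pos": [0, 0, 0], "turn": [0, 0, 0], "hand": -1}])

```text
time_s: 8.45
tool_pos: [0.5503, 0.2315, 0.1472]
ee_rot: [-0.0, -0.007, 1.0, -0.0]
force: [-0.6, -0.4, -1.0]
width: 0.0134
```

Emit:
arm_command(steps=[{"delta_pos": [0, 0, 1], "turn": [0, 0, 0], "hand": -1}, {"delta_pos": [0, 0, 0.5], "turn": [0, 0, 0], "hand": -1}, {"delta_pos": [0, 0, 0], "turn": [0, 0, 0], "hand": -1}])

```text
time_s: 8.75
tool_pos: [0.5503, 0.2315, 0.1457]
ee_rot: [-0.0, -0.007, 1.0, 0.0]
force: [0.2, 0.2, -1.9]
width: 0.013
```

Emit:
arm_command(steps=[{"delta_pos": [0, 0, 1], "turn": [0, 0, 0], "hand": -1}, {"delta_pos": [0, 0, 0], "turn": [0, 0, 0], "hand": -1}])

```text
time_s: 8.95
tool_pos: [0.5503, 0.2315, 0.1447]
ee_rot: [-0.0, -0.007, 1.0, 0.0]
force: [0.2, 0.4, -1.6]
width: 0.0133
```

Emit:
arm_command(steps=[{"delta_pos": [0, 0, 1], "turn": [0, 0, 0], "hand": -1}, {"delta_pos": [0, 0, 0], "turn": [0, 0, 0], "hand": -1}])

```text
time_s: 9.15
tool_pos: [0.5503, 0.2315, 0.1437]
ee_rot: [-0.0, -0.007, 1.0, -0.0]
force: [0.7, -0.1, -1.0]
width: 0.0132
```

Emit:
arm_command(steps=[{"delta_pos": [0, 0, 1], "turn": [0, 0, 0], "hand": -1}, {"delta_pos": [0, 0, 0], "turn": [0, 0, 0], "hand": -1}])

```text
time_s: 9.35
tool_pos: [0.5503, 0.2315, 0.1427]
ee_rot: [-0.0, -0.007, 1.0, 0.0]
force: [0.7, -0.8, -1.6]
width: 0.0129
```

Emit:
arm_command(steps=[{"delta_pos": [0, 0, 1], "turn": [0, 0, 0], "hand": -1}, {"delta_pos": [0, 0, 0], "turn": [0, 0, 0], "hand": -1}])

```text
time_s: 9.55
tool_pos: [0.5503, 0.2315, 0.1417]
ee_rot: [-0.0, -0.007, 1.0, -0.0]
force: [0.1, -0.1, -1.5]
width: 0.0133
```

Emit:
arm_command(steps=[{"delta_pos": [0, 0, 1], "turn": [0, 0, 0], "hand": -1}, {"delta_pos": [0, 0, 0], "turn": [0, 0, 0], "hand": -1}])

```text
time_s: 9.75
tool_pos: [0.5503, 0.2315, 0.1407]
ee_rot: [-0.0, -0.007, 1.0, 0.0]
force: [-0.1, -0.4, -1.6]
width: 0.0134
```

Emit:
arm_command(steps=[{"delta_pos": [0, 0, 1], "turn": [0, 0, 0], "hand": -1}, {"delta_pos": [0, 0, 0], "turn": [0, 0, 0], "hand": -1}])

```text
time_s: 9.95
tool_pos: [0.5503, 0.2315, 0.1396]
ee_rot: [-0.0, -0.007, 1.0, 0.0]
force: [-0.5, 0.4, -1.3]
width: 0.013
```

No contact force even with the tips nominally 5 mm below the plate's top face, so they are entering freely. I'll continue in small steps.

Emit:
arm_command(steps=[{"delta_pos": [0, 0, 1], "turn": [0, 0, 0], "hand": -1}, {"delta_pos": [0, 0, 1], "turn": [0, 0, 0], "hand": -1}, {"delta_pos": [0, 0, 0], "turn": [0, 0, 0], "hand": -1}])

```text
time_s: 10.25
tool_pos: [0.5502, 0.2315, 0.1376]
ee_rot: [-0.0, -0.007, 1.0, -0.0]
force: [-0.4, -0.5, -1.4]
width: 0.0129
```

Emit:
arm_command(steps=[{"delta_pos": [0, 0, 1], "turn": [0, 0, 0], "hand": -1}, {"delta_pos": [0, 0, 1], "turn": [0, 0, 0], "hand": -1}, {"delta_pos": [0, 0, 0], "turn": [0, 0, 0], "hand": -1}])

```text
time_s: 10.55
tool_pos: [0.5503, 0.2315, 0.1356]
ee_rot: [-0.0, -0.007, 1.0, -0.0]
force: [-0.3, 0.9, -1.0]
width: 0.0132
```

Emit:
arm_command(steps=[{"delta_pos": [0, 0, 1], "turn": [0, 0, 0], "hand": -1}, {"delta_pos": [0, 0, 1], "turn": [0, 0, 0], "hand": -1}, {"delta_pos": [0, 0, 0], "turn": [0, 0, 0], "hand": -1}])

```text
time_s: 10.85
tool_pos: [0.5503, 0.2315, 0.1336]
ee_rot: [-0.0, -0.007, 1.0, -0.0]
force: [-0.0, -0.7, -0.9]
width: 0.0134
```

```bash
python3 -c "
from h import *
st()
s=eyes.capture('side')
cv2.imwrite('pics/s6.png',np.clip(cv2.resize(s[260:360,140:260],None,fx=6,fy=6,interpolation=2)*1.4,0,255).astype(np.uint8))"
```

```text
t 10.85 pos [0.5503 0.2315 0.1336] yaw -179.21 zax [-0. -0. -1.] F [-0.  -0.7 -0.9] w 0.0134
```

View pics/s6.png

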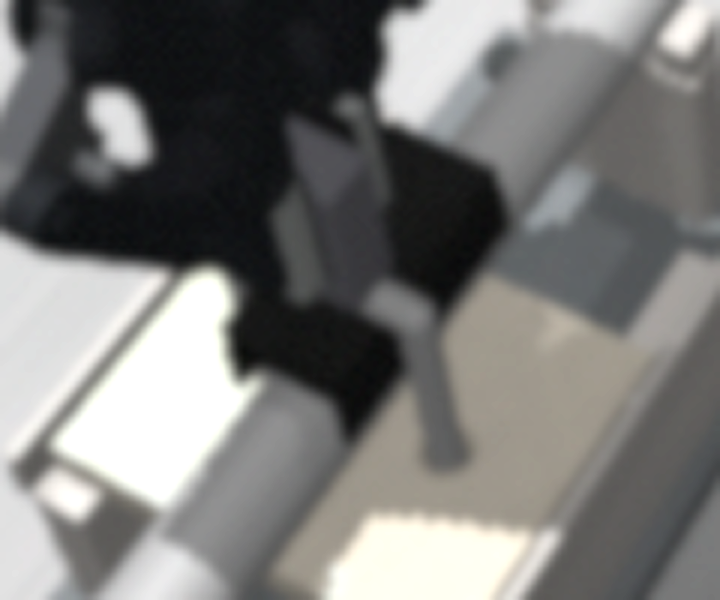

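The near leg is in the hole at (447,460) and the crossbar is just above the saddle. Now I'll press down slowly.

Emit:
arm_command(steps=[{"delta_pos": [0, 0, 1], "turn": [0, 0, 0], "hand": -1}, {"delta_pos": [0, 0, 1], "turn": [0, 0, 0], "hand": -1}, {"delta_pos": [0, 0, 1], "turn": [0, 0, 0], "hand": -1}, {"delta_pos": [0, 0, 0], "turn": [0, 0, 0], "hand": -1}])

```text
time_s: 11.3
tool_pos: [0.5503, 0.2315, 0.1306]
ee_rot: [-0.0, -0.007, 1.0, -0.0]
force: [0.3, 0.8, -0.6]
width: 0.0131
```

Emit:
arm_command(steps=[{"delta_pos": [0, 0, 0.5], "turn": [0, 0, 0], "hand": -1}, {"delta_pos": [0, 0, 0.5], "turn": [0, 0, 0], "hand": -1}, {"delta_pos": [0, 0, 0], "turn": [0, 0, 0], "hand": -1}])

```text
time_s: 11.6
tool_pos: [0.5504, 0.2315, 0.1298]
ee_rot: [-0.0, -0.007, 1.0, 0.0]
force: [-0.0, 0.6, -0.9]
width: 0.013
```

Emit:
arm_command(steps=[{"delta_pos": [0, 0, 0.5], "turn": [0, 0, 0], "hand": -1}, {"delta_pos": [0, 0, 0.5], "turn": [0, 0, 0], "hand": -1}, {"delta_pos": [0, 0, 0], "turn": [0, 0, 0], "hand": -1}])

```text
time_s: 11.9
tool_pos: [0.5505, 0.2316, 0.129]
ee_rot: [0.0, -0.007, 1.0, 0.0]
force: [0.1, -0.4, -0.7]
width: 0.0129
```

Emit:
arm_command(steps=[{"delta_pos": [0, 0, 0.5], "turn": [0, 0, 0], "hand": -1}, {"delta_pos": [0, 0, 0.5], "turn": [0, 0, 0], "hand": -1}, {"delta_pos": [0, 0, 0], "turn": [0, 0, 0], "hand": -1}])

```text
time_s: 12.2
tool_pos: [0.5505, 0.2316, 0.1286]
ee_rot: [0.0, -0.007, 1.0, 0.0]
force: [-1.6, -1.2, 5.5]
width: 0.0134
```

Emit:
arm_command(steps=[{"delta_pos": [0, 0, 0.5], "turn": [0, 0, 0], "hand": -1}, {"delta_pos": [0, 0, 0.5], "turn": [0, 0, 0], "hand": -1}, {"delta_pos": [0, 0, 0], "turn": [0, 0, 0], "hand": -1}])

```text
time_s: 12.5
tool_pos: [0.5505, 0.2316, 0.1275]
ee_rot: [0.0, -0.007, 1.0, 0.0]
force: [-2.3, 0.3, 5.1]
width: 0.0131
```

Emit:
arm_command(steps=[{"delta_pos": [0, 0, 0.5], "turn": [0, 0, 0], "hand": -1}, {"delta_pos": [0, 0, 0.5], "turn": [0, 0, 0], "hand": -1}, {"delta_pos": [0, 0, 0], "turn": [0, 0, 0], "hand": -1}])

```text
time_s: 12.8
tool_pos: [0.5505, 0.2316, 0.1264]
ee_rot: [0.0, -0.007, 1.0, 0.0]
force: [-2.3, -1.2, 4.5]
width: 0.0129
```

Saddle contact came at TCP 0.1287 with about 7 N, as expected. I'll continue with a 0.4 mm relief in −x.

Emit:
arm_command(steps=[{"delta_pos": [0.4, 0, 0.5], "turn": [0, 0, 0], "hand": -1}, {"delta_pos": [0, 0, 0.5], "turn": [0, 0, 0], "hand": -1}, {"delta_pos": [0, 0, 0], "turn": [0, 0, 0], "hand": -1}])

```text
time_s: 13.1
tool_pos: [0.5505, 0.2316, 0.1255]
ee_rot: [0.001, -0.007, 1.0, 0.0]
force: [-1.6, -2.0, 4.6]
width: 0.013
```

Emit:
arm_command(steps=[{"delta_pos": [0, 0, 0.5], "turn": [0, 0, 0], "hand": -1}, {"delta_pos": [0, 0, 0.5], "turn": [0, 0, 0], "hand": -1}, {"delta_pos": [0, 0, 0], "turn": [0, 0, 0], "hand": -1}])

```text
time_s: 13.4
tool_pos: [0.5505, 0.2316, 0.1245]
ee_rot: [0.001, -0.007, 1.0, 0.0]
force: [-1.3, -0.7, 4.7]
width: 0.0134
```

Emit:
arm_command(steps=[{"delta_pos": [0, 0, 0.5], "turn": [0, 0, 0], "hand": -1}, {"delta_pos": [0, 0, 0.5], "turn": [0, 0, 0], "hand": -1}, {"delta_pos": [0, 0, 0], "turn": [0, 0, 0], "hand": -1}])

```text
time_s: 13.7
tool_pos: [0.5505, 0.2316, 0.1235]
ee_rot: [0.001, -0.007, 1.0, 0.0]
force: [-1.6, -0.6, 5.0]
width: 0.0134
```

Emit:
arm_command(steps=[{"delta_pos": [0, 0, 0.5], "turn": [0, 0, 0], "hand": -1}, {"delta_pos": [0, 0, 0.5], "turn": [0, 0, 0], "hand": -1}, {"delta_pos": [0, 0, 0], "turn": [0, 0, 0], "hand": -1}])

```text
time_s: 14.0
tool_pos: [0.5505, 0.2316, 0.1224]
ee_rot: [0.001, -0.007, 1.0, 0.0]
force: [-0.4, -0.4, 4.4]
width: 0.0135
```

Emit:
arm_command(steps=[{"delta_pos": [0, 0, 0.5], "turn": [0, 0, 0], "hand": -1}, {"delta_pos": [0, 0, 0], "turn": [0, 0, 0], "hand": -1}])

```text
time_s: 14.2
tool_pos: [0.5505, 0.2316, 0.1219]
ee_rot: [0.001, -0.007, 1.0, 0.0]
force: [-1.3, -1.2, 5.3]
width: 0.0135
```

Emit:
arm_command(steps=[{"delta_pos": [0, 0, 0.4], "turn": [0, 0, 0], "hand": -1}, {"delta_pos": [0, 0, 0], "turn": [0, 0, 0], "hand": -1}])

```text
time_s: 14.4
tool_pos: [0.5505, 0.2316, 0.1215]
ee_rot: [0.001, -0.007, 1.0, 0.0]
force: [-1.8, -1.1, 5.1]
width: 0.0135
```

Emit:
arm_command(steps=[{"delta_pos": [0, 0, 0.3], "turn": [0, 0, 0], "hand": -1}, {"delta_pos": [0, 0, 0], "turn": [0, 0, 0], "hand": -1}])

```text
time_s: 14.6
tool_pos: [0.5505, 0.2316, 0.1212]
ee_rot: [0.001, -0.007, 1.0, 0.0]
force: [-0.7, -0.3, 4.5]
width: 0.0132
```

Emit:
arm_command(steps=[{"delta_pos": [0, 0, 0.3], "turn": [0, 0, 0], "hand": -1}, {"delta_pos": [0, 0, 0], "turn": [0, 0, 0], "hand": -1}])

```text
time_s: 14.8
tool_pos: [0.5505, 0.2316, 0.1209]
ee_rot: [0.001, -0.007, 1.0, 0.0]
force: [-1.2, -1.0, 4.2]
width: 0.0132
```

Emit:
arm_command(steps=[{"delta_pos": [0, 0, 0.2], "turn": [0, 0, 0], "hand": -1}, {"delta_pos": [0, 0, 0], "turn": [0, 0, 0], "hand": -1}])

```text
time_s: 15.0
tool_pos: [0.5505, 0.2316, 0.1209]
ee_rot: [0.001, -0.007, 1.0, 0.0]
force: [-1.8, -0.5, 6.2]
width: 0.0132
```

Emit:
arm_command(steps=[{"delta_pos": [0, 0, 0.2], "turn": [0, 0, 0], "hand": -1}, {"delta_pos": [0, 0, 0], "turn": [0, 0, 0], "hand": -1}])

```text
time_s: 15.2
tool_pos: [0.5505, 0.2316, 0.1209]
ee_rot: [0.001, -0.007, 1.0, 0.0]
force: [-1.9, -1.0, 5.9]
width: 0.0131
```

Emit:
arm_command(steps=[{"delta_pos": [0, 0, 0.3], "turn": [0, 0, 0], "hand": -1}, {"delta_pos": [0, 0, 0], "turn": [0, 0, 0], "hand": -1}])

```text
time_s: 15.4
tool_pos: [0.5505, 0.2316, 0.1208]
ee_rot: [0.001, -0.007, 1.0, 0.0]
force: [-1.7, -0.9, 8.1]
width: 0.013
```

This is the hard stop: force rises to 8 N with no motion, after 7.9 mm of travel. I'll relieve the command, open and retreat.

Emit:
arm_command(steps=[{"delta_pos": [0, 0, -0.5], "turn": [0, 0, 0], "hand": -1}, {"delta_pos": [0, 0, 0], "turn": [0, 0, 0], "hand": -0.6}, {"delta_pos": [0, 0, 0], "turn": [0, 0, 0], "hand": -0.3}, {"delta_pos": [0, 0, 0], "turn": [0, 0, 0], "hand": 0}, {"delta_pos": [0, 0, 0], "turn": [0, 0, 0], "hand": 0.2}, {"delta_pos": [0, 0, 0], "turn": [0, 0, 0], "hand": 0.2}, {"delta_pos": [0, 0, 0], "turn": [0, 0, 0], "hand": 0.2}])

```text
time_s: 16.1
tool_pos: [0.55, 0.2315, 0.12]
ee_rot: [-0.0, -0.007, 1.0, 0.0]
force: [-0.9, -0.7, -0.3]
width: 0.0513
```

Emit:
arm_command(steps=[{"delta_pos": [0, 0, -5], "turn": [0, 0, 0], "hand": 0.2}, {"delta_pos": [0, 0, -10], "turn": [0, 0, 0], "hand": 0.2}, {"delta_pos": [0, 0, -20], "turn": [0, 0, 0], "hand": 0.2}, {"delta_pos": [0, 0, -25], "turn": [0, 0, 0], "hand": 0.2}, {"delta_pos": [0, 0, -25], "turn": [0, 0, 0], "hand": 0.2}, {"delta_pos": [0, 0, -25], "turn": [0, 0, 0], "hand": 0.2}, {"delta_pos": [0, 0, 0], "turn": [0, 0, 0], "hand": 0.2}, {"delta_pos": [0, 0, 0], "turn": [0, 0, 0], "hand": 0.2}])

```text
time_s: 16.9
tool_pos: [0.5507, 0.2318, 0.2313]
ee_rot: [0.001, -0.007, 1.0, 0.0]
force: [-0.1, -0.4, -0.4]
width: 0.0512
```

```bash
python3 -c "
from h import *
st()
s=eyes.capture('side')
cv2.imwrite('pics/s7.png',np.clip(cv2.resize(s[250:360,130:260],None,fx=5,fy=5,interpolation=2)*1.4,0,255).astype(np.uint8))
print((proj('side',[[.5505+a,.2316+b,.152] for a,b in((-.015,-.007),(.015,-.007),(.015,.007),(-.015,.007))])-[130,250])*5)"
```

```text
t 16.9 pos [0.5507 0.2318 0.2313] yaw -179.21 zax [ 0.002  0.001 -1.   ] F [-0.1 -0.4 -0.4] w 0.0512
[[360.92861771 206.41287001]
 [259.42628732 155.59577038]
 [221.79041581 198.79841627]
 [324.37400199 251.53661702]]
```

View pics/s7.png

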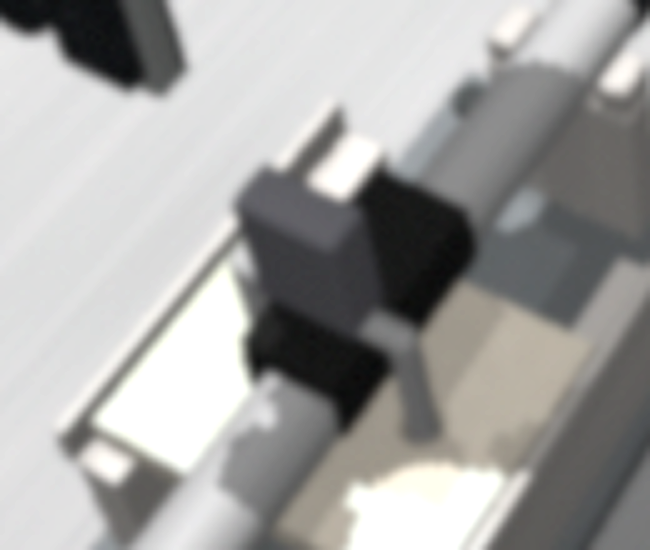

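The U-bolt stands upright astride the tube. The tab top corners seen at about (268,165), (362,210), (335,250) and (240,205) agree with those predicted for z = 0.152. The near leg is in its hole at (420,435), the crossbar is on the saddle, and the gripper is clear. I'll hand in.

```bash
python3 -c "
from h import *
print(workorder.sign_off()); st()"
```

```text
the job is handed in; nothing more can be done
None
the job is handed in; nothing more can be done
```

The wider U-bolt is fitted astride the tube with its legs in the plate's holes, the saddle is pressed to its stop, and the gripper has let go. The job is handed in; no verdict was reported.

- **Fitting:** I lifted the U-bolt out of its stand and lined it up with the plate holes, which the cameras could see. I lowered it in small steps while reading the force. The legs went in with no measurable contact, so no search for the holes was needed.
- **Pressing:** The crossbar met the saddle with the TCP at 0.1287 m and pushed it about 7.9 mm with roughly 7 N. At the hard stop the force rose to about 8 N at the sensor (about 9–10 N counting the U-bolt's weight) with no further movement. I then eased off, opened and backed away by 16.9 s.
- **Last checks:** In the final side picture the U-bolt is upright, with its tab top within about 2 to 4 pixels of where it should be for fully home. It is about 13 mm along the tube from the bracket's middle (limit 20 mm). The gripper stands about 11 cm above it.
- **Not confirmed:**
  - The far leg is hidden in the last picture; I took it to be through because the U-bolt went fully down, level.
  - I did not take a final picture of the narrower U-bolt, but the arm never went near it.
- **Mishap:** My first two move calls were refused because the rows lacked fields. Nothing moved.

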